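# Press a filter cap home with a ratchet bar clamp, then free the clamp

### The arm

A 6-joint arm with a two-finger parallel gripper is mounted at the origin on a cart in front of the work surface, level with it; the furniture and walls round the work are solid. World frame = base frame: x ahead of the robot, y to its left, z up, the work surface at z = 0. Lengths are in m, angles in rad, forces in N, time in s.
With the tool pointing down it reaches from about 0.425 to 0.95 m from the base axis. Payload 14.7 kg.
Tool frame: the origin (TCP) lies midway between the tips of the shut fingers; the grasp point (between the pads) lies 19 mm behind it; z points along the fingers, x is the direction in which the jaws open and shut, and the axes are right-handed (so a half turn about z gives the same grasp; the last joint's range is limited). The gripper opens to 85 mm and grips with 20 to 120 N. Pads are 22 mm wide; open, the fingers measure 114 mm over their backs; the gripper's body (76 mm by 85 mm) begins 54 mm behind the grasp point. The pads swing forward as they close: fully open they stand 13 mm farther back than shut.
Start: joints at [-1.302, 0.48, 1.596, -0, 1.065, -0.047], TCP at [0.202, -0.618, 0.231] pointing down, gripper open.
Joint ranges: [-2.75, 2.75], [-0.82, 2.05], [0.23, 2.67], [-1.56, 4.7], [0.09, 2.69], [-2.92, 2.92]. Speed limits (rad/s): [1.89, 1.89, 2.39, 3.01, 3.01, 3.01].

### API

Orientations are given as a unit quaternion [x, y, z, w].
In Python, from bench import arm gives the robot as it stands.
- The arm moves only by the tool carry_out, never from a script. Its argument "moves" is one flat list of numbers, 4 for each row, row after row: the shift along the world's x, y, z in m, then the turn about the world's z in rad. In form: [dx, dy, dz, twist, dx, dy, dz, twist, ...]. A call has exactly 5 rows; each row shifts and turns the commanded pose from where the row before left it; what a row does not reach is not made up. A row lasts 1/12 s, in which the tool goes at most 41.7 mm and 7.16 degrees, less where a joint would pass 70% of its speed; a pose out of reach is approached as far as the arm can. A call with a gripper value outside its range is refused whole. "claw" is the opening, from 0 (shut) to 1 (fully open), set as the call begins (left out, the last holds). The fingers move at their own pace and stop on an object; the grip force is fixed at half the most. Time passes only in rows, so rows that do not move let the fingers close, or fill a call up. It gives the time, the measured TCP pose, the force and the opening at its end, in the units of the state.
- arm.get_obs(): the state, without advancing time (a new reading comes with each control period).
- arm.snapshot(name): name is "scene" or "side" or "wrist"; returns (picture, depth): 420x560x3 uint8, red, green, blue; 420x560 float32, m along the optical axis (not along the pixel's ray), 0 where there is no reading.
- arm.camera_info(name): a dict with "K" (3x3 intrinsics, pixels), "eye" and "rotation" of the camera in the world; the wrist camera has in their place "T_tool_cam" (4x4, takes a point from camera to tool coordinates, whose origin is the TCP and whose axes are the tool frame's). Camera axes: x right, y down, z forward; pixel columns grow to the right and rows downward; lengths in m; the calibration is good to about 2 mm. A picture is of the moment at which its call begins: read the wrist's pose just before it. camera_info takes no time and is no camera call.
- arm.finish_job(): hands the job in, once; it reports no verdict.
The state is a dict: "clock": time; "q": joint angles; "qd": joint speeds; "effort": joint torques, N m; "position": TCP position; "eef_rot": TCP orientation; "wrist_force": force on the tool from outside, world axes, zero at the start; "torque": the same for the moment, N m; "gripper_width": opening from 0.0 (shut) to 1.0 (fully open).
Only numpy, scipy, OpenCV 4.12 (cv2) and the standard library are available. Lean on these libraries where they do the work, as an engineer would, in place of code of your own. Each camera call takes 0.05 s, during which the arm holds its last target. There are 200 camera calls.

### The job

Pump the black trigger of the bar clamp, stroke by stroke, until its pad has pressed the blue cap fully home on the white filter housing, and stop pressing as soon as the trigger turns heavy because the cap has bottomed, so that the cap is not crushed. Then gently hold the red release lever down and slide the green head all the way back to its rear stop. Do not touch the cap with the gripper, do not force the clamp, and leave the things standing round it where they are.

Things in the scene. Friction and masses are not known exactly. Their poses are not given: they have to be found in the camera images.
- clamp: ratchet bar clamp screwed to the bench (its place and yaw vary): grey base plate 370 x 90 x 12 mm, a steel bar along it carrying a green sliding head, and at the front end a dark steel anvil with a white filter housing (49 mm across, axis along the bar, 82 mm above the bench). Origin on the bench under the plate, 15 mm ahead of the plate's middle; x axis = pressing direction, from the rear post along the bar to the housing, z up
- housing_rim (a point): centre of the filter housing's open rim, the face the cap's flange must meet; x axis as the clamp's
- cap: blue cap 53 mm across, flange 12 mm thick, with an orange ring on its spigot that shows while the cap is proud. Origin at the centre of its outer face, towards the pad; x as the clamp's. The flange stands 8 to 12 mm off the rim at the start; at home it meets the rim, so the origin then lies 12 mm before housing_rim along x. It slides in with a steady drag of about 9 N and stays where it is pushed
- press_pad: round pad 36 mm across with a black rubber face on the front of the green head. Origin at the centre of its face. It is sprung: it gives 1 mm for each 8 N of load. A load of more than 42 N crushes the cap
- head (a joint): position of the green sliding head along the bar, m: 0 at the rear stop, growing towards the cap (0.11 at most); the pad's face is then 87 mm minus this value before housing_rim. The ratchet lets it go forward, and blocks it going back (after up to 5 mm of slack) unless the red lever is down. Sliding drag about 2 N, plus a few N for the ratchet
- trigger (a joint): angle of the black trigger at the rear of the green head, rad: 0 up, 0.60 fully down; sprung back. A full stroke moves the head, with the trigger, some 10 mm forward (a short one 5 mm). Push needed at its thumb bar: 5 to 8 N free, 8 to 11 N while the cap moves; once the cap is home it rises by about 1 N per mm: 14 N shows that the cap is home, 18 N or more crushes it
- trigger_touch (a point): point to press on top of the black rolled thumb bar (22 mm thick, 38 mm across the clamp) at the trigger's rear end, 75 mm behind its pivot, about 140 mm above the bench when up. A stroke lowers it by 44 mm to a hard stop, nearly straight down in the head's frame, while the head carries it forward; the first 10 mm drive nothing
- release (a joint): angle of the red release lever on top of the green head, rad: 0 up, 0.26 fully down; a spring returns it. The ratchet is free beyond about 0.17
- release_touch (a point): point to press on top of the red lever's flat plate (30 mm across the bar), 30 mm behind its pivot, about 116 mm above the bench when up; fully down it is 8 mm lower. It takes 4 N to start and 8 to 10 N to hold fully down. A red ridge 12 mm high stands up across the lever 14 mm behind this point: a fingertip resting on the plate pushes on it to slide the head back
- specimen_jar_0: small jar with a red lid, 52 mm across, 62 mm high, a bystander; origin under its middle
- specimen_jar_1: small jar with a red lid, 52 mm across, 62 mm high, a bystander; origin under its middle
- lab_timer: white timer with coloured buttons, 72 x 62 x 18 mm, a bystander; origin under its middle
- beaker: glass beaker 54 mm across, 70 mm high, a bystander; origin under its middle

How it is judged:
On the way, in this order (a step that is already met when the one before it is completed fails the run):
1. the trigger is pressed and has driven the head forward (value of joint trigger above 0.2 rad and distance of press_pad from where it was at the start of the episode above 0.004 m), for 0.04 s.
2. the trigger is let up for another stroke and the ratchet holds the head (value of joint trigger below 0.12 rad and distance of press_pad from where it was at the start of the episode above 0.003 m), for 0.04 s.
3. with the trigger pressed, the pad bears on the cap and the cap is home (gap to the rim under 1.5 mm) (value of joint trigger above 0.03 rad and contact force between press_pad and cap above 8 N and x of cap in the frame of housing_rim above -0.0135 m), for 0.04 s.
4. the red lever is down and the head comes back (value of joint release above 0.12 rad and value of joint head below 0.06 m), for 0.04 s.
At the end, for the whole second after the job is handed in: the cap is home on the housing (gap to the rim under 1.5 mm), the head stands within 8 mm of its rear stop, trigger and release lever are up (x of cap in the frame of housing_rim above -0.0135 m and value of joint head below 0.008 m and value of joint each of trigger, release below 0.05 rad); the robot touches nothing.
It fails at once if the cap is crushed: more than 42 N between pad and cap (contact force between press_pad and cap above 42 N).
It fails at once if the gripper pushes on the clamp with more than 40 N (contact force between the fingers and clamp above 40 N).
It fails at once if the gripper touches the cap (contact force between the fingers and cap above 1 N).
It fails at once if a bystander is moved more than 20 mm (distance of any of specimen_jar_0, specimen_jar_1, lab_timer, beaker from where it was at the start of the episode above 0.02 m).
It also fails if it takes over 72 s, if anything falls off the work surface, if the arm or the gripper's body presses on something with over 40 N, if the wrist force passes 120 N, or if a joint passes its speed limit or range.

## Working session

There is one attempt and no reset: what is moved stays moved. The work goes in short steps, Python scripts to look and compute and a tool call to move; the robot and the scene stay as the last step left them, time stands still between calls to the robot, and variables do not carry over. Pictures are saved under pics/ and viewed, about 8 in all and at most 12, crops included, and the job is handed in when it is done.

Besides the shell and the picture viewer there is one more tool, called by a JSON object that holds its "name" and its "arguments", one argument or row to a line. carry_out: Moves the arm, as the interface text tells. Its arguments: {"type":"object","properties":{"moves":{"type":"array"},"claw":{"type":"number"}},"required":["moves"]}

```bash
mkdir -p pics; cat > h.py <<'E'
import numpy as np, cv2
from bench import arm
from scipy.spatial.transform import Rotation as R
def snap(name):
    o=arm.get_obs(); im,d=arm.snapshot(name); c=arm.camera_info(name)
    if name=="wrist":
        T=np.eye(4);T[:3,:3]=R.from_quat(o["eef_rot"]).as_matrix();T[:3,3]=o["position"];T=T@np.array(c["T_tool_cam"])
        rot,eye=T[:3,:3],T[:3,3]
    else: rot,eye=np.array(c["rotation"]),np.array(c["eye"])
    K=np.array(c["K"]); v,u=np.mgrid[:420,:560]
    P=np.stack([(u-K[0,2])/K[0,0]*d,(v-K[1,2])/K[1,1]*d,d],-1)@rot.T+eye
    P[d==0]=np.nan
    return im,d,P
E
python3 - <<'E'
from h import *
for n in("scene","side"):
    im,d,P=snap(n); np.savez(n,im=im,P=P); cv2.imwrite(f"pics/{n}0.png",cv2.resize(im[...,::-1],(800,600)))
    print(n,arm.camera_info(n)["eye"])
o=arm.get_obs();print(o)
E
```

```text
Traceback (most recent call last):
  File "h.py", line 11, in snap
    P=np.stack([(u-K[0,2])/K[0,0]*d,(v-K[1,2])/K[1,1]*d,d],-1)@rot.T+eye
      ~~~~~~~~~~~~~~~~~~~~~~~~~~~~~~~~~~~~~~~~~~~~~~~~~~~~~~~~^~~~~~
ValueError: matmul: Input operand 1 has a mismatch in its core dimension 0, with gufunc signature (n?,k),(k,m?)->(n?,m?) (size 4 is different from 3)
```

Rotation is a quaternion.

```bash
sed -i 's/rot,eye=np.array(c\["rotation"\]),/rot,eye=R.from_quat(c["rotation"]).as_matrix(),/' h.py
python3 - <<'E'
from h import *
for n in("scene","side"):
    im,d,P=snap(n); np.savez(n,im=im,P=P); cv2.imwrite(f"pics/{n}0.png",cv2.resize(im[...,::-1],(800,600)))
    c=arm.camera_info(n);print(n,c["eye"],c["rotation"])
    z=P[...,2];print(np.nanpercentile(z,[1,10,50,90]))
o=arm.get_obs();print(o)
E
```

```text
scene [-0.16166623  0.71388427  1.0091842 ] [-0.36517516  0.83791437 -0.36750801  0.17171041]
[-0.8037924  -0.16872648  0.09347104  0.50773385]
side [ 0.62863387 -0.99409494  1.14543474] [ 0.92264537  0.01363695 -0.00917521 -0.38529906]
[-0.80904787 -0.62527671  0.0216823   0.44359273]
{'clock': 0.15, 'q': array([-1.30163762e+00,  4.80700199e-01,  1.59674405e+00, -1.98739181e-05,
        1.06510883e+00, -4.65949876e-02]), 'qd': array([-0.00106131, -0.00241722, -0.00234609,  0.00016036, -0.00021945,
       -0.00028204]), 'effort': array([ 1.64277008e-03, -9.51149225e+01, -4.30458033e+01, -3.31404169e-05,
        8.21840717e-03,  4.96032033e-05]), 'position': array([ 0.20177653, -0.61754547,  0.2308062 ]), 'eef_rot': array([ 8.09488062e-01, -5.87136140e-01, -3.80595753e-04, -2.92962620e-04]), 'wrist_force': array([ 0.5099586 ,  0.41312937, -0.18190791]), 'torque': array([ 0.07472931, -0.01776671, -0.00517697]), 'gripper_width': 1.0006142810660201}
```

View pics/scene0.png

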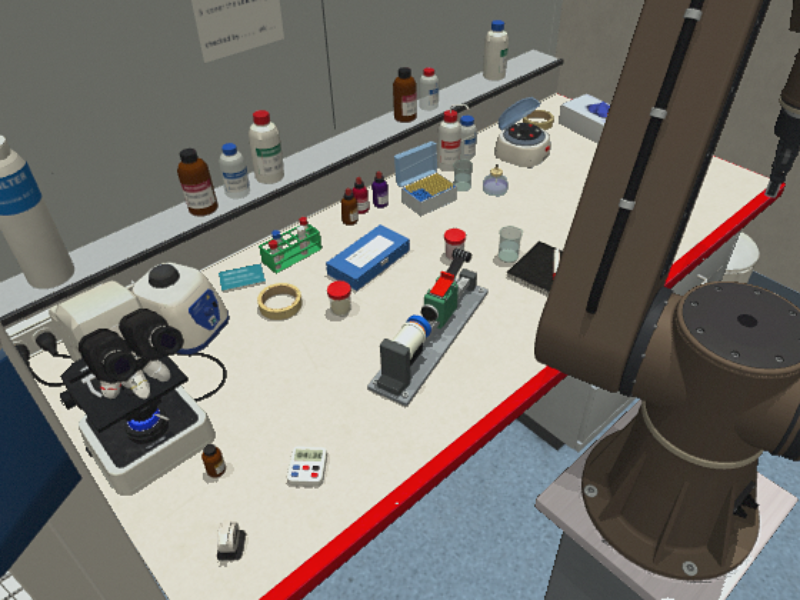

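View pics/side0.png

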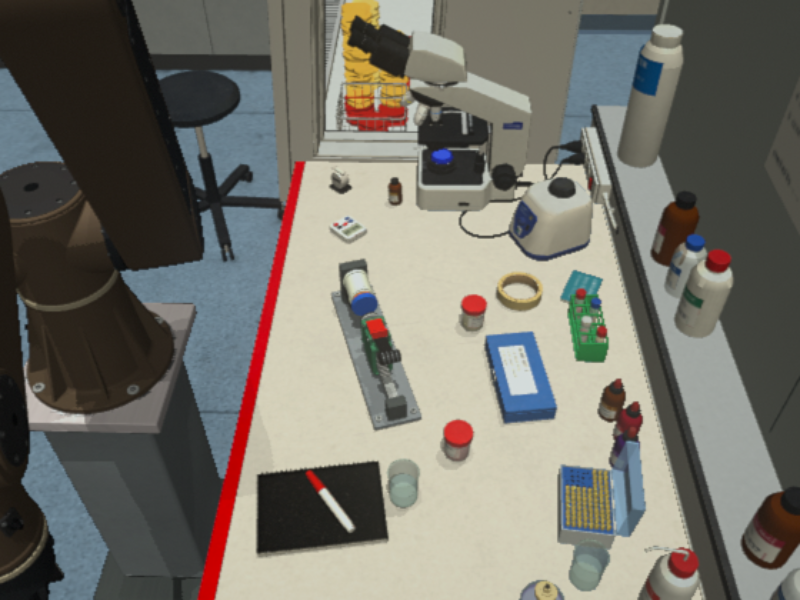

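Both pictures show the clamp: the anvil lies towards +y. In the side view the cap is at (362,300), the red lever at (377,330), the thumb bar at (388,353) and the rear post at (396,402). I'll fit the plate and the red lever from the depth.

```bash
python3 - <<'E'
from h import *
for n,box in(("side",(225,260,300,295)),("scene",(255,165,345,290))):
    f=np.load(n+".npz");im,P=f["im"],f["P"]
    x0,y0,x1,y1=box
    p=P[y0:y1,x0:x1].reshape(-1,3);c=im[y0:y1,x0:x1].reshape(-1,3).astype(int)
    if n=="side": p=P[175:305,225:300].reshape(-1,3);c=im[175:305,225:300].reshape(-1,3).astype(int)
    z=p[:,2]
    m=(z>.007)&(z<.017)&(np.ptp(c,axis=1)<25)&(c.mean(1)<170)
    r=cv2.minAreaRect(p[m][:,:2].astype(np.float32));print(n,"plate",m.sum(),r,np.nanmedian(z[m]))
    print(cv2.boxPoints(r))
    m=(c[:,0]>130)&(c[:,1]<60)&(c[:,2]<60)&(z>.05)&(z<.16);print("red",m.sum(),np.median(p[m],0),p[m].min(0),p[m].max(0))
    m=(c[:,2]>100)&(c[:,0]<60)&(z>.03);print("blue",m.sum(),np.median(p[m],0) if m.any() else 0)
    m=(c.max(1)<60)&(z>.125);print("top dark",m.sum(),np.median(p[m],0) if m.any() else 0, p[m].min(0),p[m].max(0))
E
```

```text
side plate 1533 ((0.5368973612785339, 0.025117695331573486), (0.09110718965530396, 0.3728165626525879), 17.794973373413086) 0.012151237284447891
[[ 0.43655467  0.18868579]
 [ 0.5504918  -0.16629381]
 [ 0.63724005 -0.1384504 ]
 [ 0.5233029   0.2165292 ]]
red 134 [ 0.55051285 -0.01497377  0.11606874] [ 0.53171833 -0.04374394  0.10864892] [0.5684119  0.01273604 0.13434262]
blue 198 [0.51865767 0.07669457 0.08806218]
top dark 80 [ 0.57117677 -0.10151851  0.13155717] [ 0.55732897 -0.11637983  0.12502491] [ 0.59406568 -0.06020697  0.14435169]
scene plate 1227 ((0.567606508731842, -0.009640753269195557), (0.21960951387882233, 0.47494596242904663), 39.97336959838867) 0.013105018771214838
[[ 0.33089828  0.10180299]
 [ 0.6360185  -0.2621686 ]
 [ 0.80431473 -0.1210845 ]
 [ 0.4991945   0.24288708]]
red 184 [ 0.55257524 -0.02090613  0.11577673] [ 0.52937308 -0.21327065  0.05767638] [0.70862524 0.01623864 0.13348285]
blue 120 [0.52053802 0.07748366 0.09737013]
top dark 100 [ 0.56978212 -0.08634104  0.13170305] [ 0.5543711  -0.10612977  0.12558121] [ 0.59438172 -0.04927     0.14473858]
```

{"name": "carry_out", "arguments": {
  "moves": [0.0185,0.0255,0,0.0783,0.0185,0.0255,0,0.0783,0.0185,0.0255,0,0.0783,0.0185,0.0255,0,0.0783,0.0185,0.0255,0,0.0783],
  "claw": 0
}}

```text
clock: 0.57
position: [0.2949, -0.489, 0.2311]
eef_rot: [0.909, -0.417, -0.0, -0.0]
wrist_force: [0.8, -0.0, -0.4]
gripper_width: 0.302
```

{"name": "carry_out", "arguments": {
  "moves": [0.0185,0.0255,0,0.0783,0.0185,0.0255,0,0.0783,0.0185,0.0255,0,0.0783,0.0185,0.0255,0,0.0783,0.0185,0.0255,0,0.0783]
}}

```text
clock: 0.98
position: [0.3875, -0.3614, 0.2312]
eef_rot: [0.973, -0.232, -0.0, -0.0]
wrist_force: [1.0, -0.6, 0.1]
gripper_width: -0.0
```

{"name": "carry_out", "arguments": {
  "moves": [0.0185,0.0255,0,0.0783,0.0185,0.0255,0,0.0783,0.0185,0.0255,0,0.0783,0.0185,0.0255,0,0.0783,0.0185,0.0255,0,0.0783]
}}

```text
clock: 1.4
position: [0.48, -0.2339, 0.2313]
eef_rot: [0.999, -0.038, -0.0, -0.0]
wrist_force: [0.5, 0.6, 0.3]
gripper_width: -0.001
```

{"name": "carry_out", "arguments": {
  "moves": [0.0185,0.0255,0,0.0783,0.0185,0.0255,0,0.0783,0.0185,0.0255,0,0.0783,0.0185,0.0255,0,0.0783,0.0185,0.0255,0,0.0783]
}}

```text
clock: 1.82
position: [0.5725, -0.1063, 0.2312]
eef_rot: [0.988, 0.157, -0.0, -0.0]
wrist_force: [1.2, -1.0, 0.7]
gripper_width: -0.001
```

```bash
cat >> h.py <<'E'
u=np.array([-.3056,.9522]); v=np.array([-.9522,-.3056]); O=np.array([.5323,.0394])
def toC(P): r=P[...,:2]-O; return np.stack([r@u,r@v,P[...,2]],-1)
def obs():
    o=arm.get_obs(); print(round(o["clock"],2),"pos",o["position"].round(4),"F",o["wrist_force"].round(2),"yaw",R.from_quat(o["eef_rot"]).as_matrix()[:,0].round(3),"clampXY",toC(o["position"]).round(4),"w",round(o["gripper_width"],3)); return o
E
python3 - <<'E'
from h import *
obs()
for n in("side","scene"):
    f=np.load(n+".npz");im,P=f["im"],f["P"];C=toC(P);c=im.astype(int)
    m=(abs(C[...,1])<.03)&(abs(C[...,0])<.22)&(C[...,2]>.02)
    print(n)
    for a in np.arange(-.18,.12,.008):
        k=m&(C[...,0]>=a)&(C[...,0]<a+.008)
        if k.any():
            z=C[k][:,2];i=z.argmax();print(round(a+.004,3),"ztop",z[i].round(4),"y",C[k][i,1].round(3),"col",c[k][i],"n",k.sum())
im,d,P=snap("wrist");np.savez("w1",im=im,P=P);cv2.imwrite("pics/w1.png",im[...,::-1])
E
```

```text
1.82 pos [ 0.5725 -0.1063  0.2312] F [ 1.2  -1.02  0.67] yaw [ 0.951  0.31  -0.   ] clampXY [-0.151   0.0063  0.2312] w -0.001
side
-0.176 ztop 0.0573 y 0.005 col [122 125 118] n 31
-0.168 ztop 0.0525 y 0.007 col [150 152 145] n 11
-0.16 ztop 0.1391 y 0.01 col [50 50 46] n 22
-0.152 ztop 0.145 y -0.006 col [68 68 64] n 99
-0.144 ztop 0.1445 y 0.002 col [66 66 63] n 61
-0.136 ztop 0.1401 y -0.009 col [68 70 66] n 22
-0.128 ztop 0.1312 y -0.004 col [49 47 43] n 33
-0.12 ztop 0.1292 y -0.001 col [50 48 43] n 36
-0.112 ztop 0.1274 y 0.001 col [49 47 43] n 34
-0.104 ztop 0.1262 y -0.007 col [50 49 44] n 36
-0.096 ztop 0.1214 y 0.009 col [47 46 42] n 39
-0.088 ztop 0.1195 y -0.007 col [47 47 43] n 112
-0.08 ztop 0.1343 y 0.001 col [214  45  34] n 99
-0.072 ztop 0.1302 y 0.003 col [216  45  36] n 53
-0.064 ztop 0.1214 y 0.007 col [216  40  30] n 30
-0.056 ztop 0.1193 y -0.013 col [215  46  36] n 31
-0.048 ztop 0.1181 y 0.012 col [213  41  31] n 40
-0.04 ztop 0.1165 y -0.006 col [220  40  28] n 38
-0.032 ztop 0.1156 y -0.008 col [211  61  44] n 49
-0.024 ztop 0.112 y -0.007 col [ 97 126  91]
[... 1911 characters left out ...]
 y -0.003 col [27 25 27] n 15
0.016 ztop 0.0387 y 0.009 col [88 87 82] n 2
0.024 ztop 0.0404 y 0.009 col [87 88 81] n 4
0.032 ztop 0.0352 y 0.007 col [80 82 82] n 2
0.04 ztop 0.1109 y 0.009 col [ 60 100 157] n 33
0.048 ztop 0.1105 y 0.005 col [ 25  75 147] n 72
0.056 ztop 0.1074 y 0.002 col [238 170  77] n 18
0.064 ztop 0.1128 y 0.0 col [224 231 229] n 45
0.072 ztop 0.1127 y 0.002 col [220 225 225] n 56
0.08 ztop 0.1094 y 0.001 col [224 228 230] n 40
0.088 ztop 0.1101 y 0.008 col [224 229 231] n 50
0.096 ztop 0.1112 y -0.002 col [223 228 229] n 52
0.104 ztop 0.1092 y 0.005 col [223 228 229] n 50
0.112 ztop 0.1113 y -0.001 col [223 228 230] n 43
0.12 ztop 0.1145 y 0.002 col [226 230 227] n 30
```

View pics/w1.png

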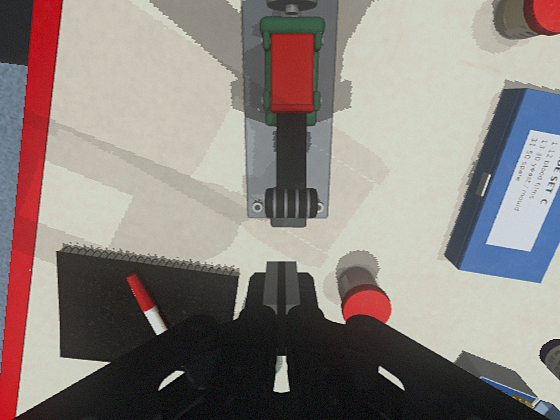

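The wrist view shows the thumb bar at about (290,203), the red lever at (293,75), and the shut fingertips at (283,265). The clamp is nearly aligned with the image column. I'll get the bar and lever positions from the wrist cloud.

```bash
python3 - <<'E'
from h import *
f=np.load("w1.npz");C=toC(f["P"]);c=f["im"].astype(int)
b=C[185:228,262:325].reshape(-1,3);k=b[:,2]>.132
print("bar",k.sum(),np.median(b[k],0),b[k].min(0),b[k].max(0)); t=b[b[:,2]>.141];print(len(t),t.mean(0),t.min(0),t.max(0))
r=C[20:125,255:330].reshape(-1,3);rc=c[20:125,255:330].reshape(-1,3);k=(rc[:,0]>130)&(rc[:,1]<70)&(r[:,2]>.09)
r=r[k]
for a in np.arange(-.1,0,.006):
    q=r[(r[:,0]>=a)&(r[:,0]<a+.006)]
    if len(q):print(round(a+.003,3),len(q),np.median(q[:,2]).round(4),q[:,1].min().round(4),q[:,1].max().round(4))
E
```

```text
bar 1446 [-0.14341386 -0.00062593  0.13842997] [-0.15679237 -0.01953291  0.13200479] [-0.13389409  0.0180739   0.14206328]
11 [-0.14578326 -0.00345104  0.14130728] [-0.1491464  -0.01330607  0.14105275] [-0.14233194  0.00719813  0.14206328]
-0.079 180 0.1302 -0.0148 0.0129
-0.073 358 0.1176 -0.0144 0.0132
-0.067 359 0.1168 -0.0142 0.0132
-0.061 370 0.1161 -0.0149 0.0132
-0.055 399 0.1152 -0.0148 0.0132
-0.049 373 0.1145 -0.0145 0.0132
-0.043 374 0.1137 -0.0144 0.0132
-0.037 402 0.1129 -0.0149 0.0132
-0.031 205 0.1122 -0.0149 0.0132
```

{"name": "carry_out", "arguments": {
  "moves": [0.001,0.002,-0.016,0,0.001,0.002,-0.016,0,0.001,0.002,-0.016,0,0.001,0.002,-0.016,0,0.0006,0.0018,-0.016,0]
}}

```text
clock: 2.28
position: [0.5764, -0.0978, 0.1504]
eef_rot: [0.988, 0.155, -0.0, -0.0]
wrist_force: [-0.0, -0.2, 0.8]
gripper_width: 0.003
```

{"name": "carry_out", "arguments": {
  "moves": [0,0,-0.002,0,0,0,-0.002,0,0,0,-0.002,0,0,0,-0.002,0,0,0,-0.002,0]
}}

```text
clock: 2.7
position: [0.577, -0.0983, 0.142]
eef_rot: [0.988, 0.155, 0.001, 0.0]
wrist_force: [-1.1, -0.3, 0.1]
gripper_width: -0.001
```

{"name": "carry_out", "arguments": {
  "moves": [0,0,-0.002,0,0,0,-0.002,0,0,0,-0.002,0,0,0,-0.002,0,0,0,-0.002,0]
}}

```text
clock: 3.12
position: [0.5775, -0.0987, 0.132]
eef_rot: [0.988, 0.155, 0.001, 0.001]
wrist_force: [1.6, -4.9, 6.1]
gripper_width: 0.0
```

{"name": "carry_out", "arguments": {
  "moves": [-0.0003,0.0008,-0.003,0,-0.0003,0.0008,-0.003,0,-0.0003,0.0008,-0.003,0,-0.0003,0.0008,-0.003,0,-0.0003,0.0008,-0.003,0]
}}

```text
clock: 3.53
position: [0.5762, -0.0947, 0.1171]
eef_rot: [0.988, 0.155, 0.001, 0.001]
wrist_force: [1.3, -0.3, 5.5]
gripper_width: 0.002
```

{"name": "carry_out", "arguments": {
  "moves": [-0.0003,0.0008,-0.003,0,-0.0003,0.0008,-0.003,0,-0.0003,0.0008,-0.003,0,-0.0003,0.0008,-0.003,0,-0.0003,0.0008,-0.003,0]
}}

```text
clock: 3.95
position: [0.5747, -0.0905, 0.1021]
eef_rot: [0.988, 0.155, 0.001, 0.001]
wrist_force: [1.2, 4.5, 7.3]
gripper_width: 0.0
```

```bash
python3 - <<'E'
from h import *
obs()
im,d,P=snap("scene");np.savez("s1",im=im,P=P);cv2.imwrite("pics/s1.png",cv2.resize(im[150:300,240:400,::-1],None,fx=4,fy=4))
E
```

```text
3.95 pos [ 0.5747 -0.0905  0.1021] F [1.15 4.54 7.26] yaw [0.952 0.306 0.002] clampXY [-0.1366 -0.0007  0.1021] w 0.0
```

View pics/s1.png

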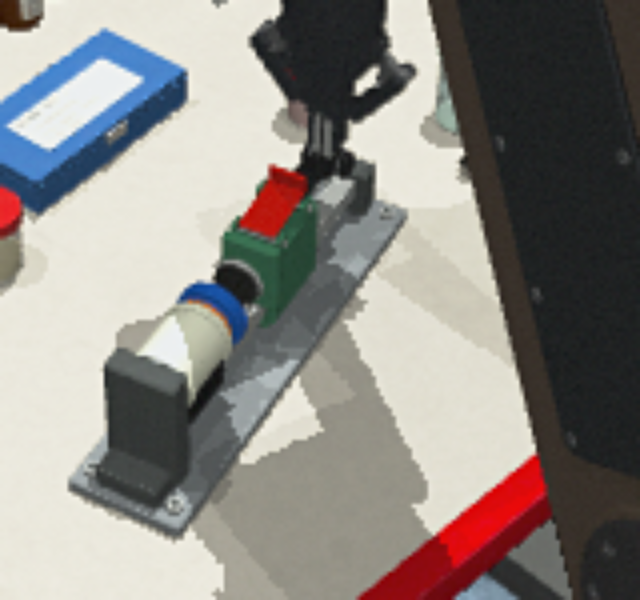

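The first stroke went at 5 to 7 N, and in the scene crop the pad at (238,280) has come near the cap at (215,305), with the orange ring still showing. Now I let the trigger up and measure.

{"name": "carry_out", "arguments": {
  "moves": [0,0,0.009,0,0,0,0.009,0,0,0,0.009,0,0,0,0.009,0,0,0,0.009,0]
}}

```text
clock: 4.42
position: [0.5736, -0.0901, 0.1477]
eef_rot: [0.988, 0.155, 0.0, 0.0]
wrist_force: [0.6, 0.5, 0.8]
gripper_width: 0.002
```

```bash
cat >> h.py <<'E'
def state(tag):
    obs()
    im,d,P=snap("wrist");C=toC(P);c=im.astype(int);k=(abs(C[...,1])<.02)&(abs(C[...,0])<.15)&(C[...,2]>.09)
    q=C[k];qc=c[k]
    red=q[(qc[:,0]>130)&(qc[:,1]<70)&(qc[:,2]<70)]; blue=q[(qc[:,2]>110)&(qc[:,0]<80)]
    dark=q[(qc.max(1)<75)&(q[:,0]<-.1)&(q[:,2]>.125)]
    for n,a in(("red",red),("blue",blue),("dark",dark)):
        if len(a)>5: print(n,len(a),np.percentile(a[:,0],[2,50,98]).round(4),a[:,2].max().round(4))
    cv2.imwrite(f"pics/{tag}.png",im[...,::-1])
    im,d,P=snap("scene");C=toC(P);c=im.astype(int);k=(abs(C[...,1])<.035)&(abs(C[...,0])<.15)&(C[...,2]>.06)
    q=C[k];qc=c[k]
    red=q[(qc[:,0]>130)&(qc[:,1]<70)&(qc[:,2]<70)]; blue=q[(qc[:,2]>90)&(qc[:,0]<80)&(qc[:,2]>qc[:,1]+30)]; org=q[(qc[:,0]>170)&(qc[:,1]>70)&(qc[:,2]<90)]
    for n,a in(("red",red),("blue",blue),("orange",org)):
        if len(a)>2: print("scene",n,len(a),np.percentile(a[:,0],[2,50,98]).round(4),a[:,2].max().round(4))
E
python3 -c "
from h import *
state('w2')"
```

```text
4.42 pos [ 0.5736 -0.0901  0.1477] F [0.6  0.5  0.77] yaw [0.952 0.306 0.   ] clampXY [-0.1359  0.0003  0.1477] w 0.002
red 6394 [-0.0687 -0.0446 -0.023 ] 0.132
dark 20711 [-0.1423 -0.1242 -0.113 ] 0.237
scene red 140 [-0.0698 -0.0446 -0.0195] 0.2007
scene blue 97 [0.0376 0.0471 0.0519] 0.1131
scene orange 7 [-0.0529  0.0562  0.0574] 0.1337
```

{"name": "carry_out", "arguments": {
  "moves": [0,0,-0.004,0,0,0,-0.003,0,0,0,-0.003,0,0,0,-0.003,0,0,0,-0.003,0]
}}

```text
clock: 4.93
position: [0.5739, -0.0905, 0.1298]
eef_rot: [0.988, 0.155, 0.0, 0.0]
wrist_force: [1.3, -4.1, 6.5]
gripper_width: 0.0
```

{"name": "carry_out", "arguments": {
  "moves": [-0.0003,0.0008,-0.003,0,-0.0003,0.0008,-0.003,0,-0.0003,0.0008,-0.003,0,-0.0003,0.0008,-0.003,0,-0.0003,0.0008,-0.003,0]
}}

```text
clock: 5.35
position: [0.5724, -0.0863, 0.1148]
eef_rot: [0.988, 0.155, 0.0, 0.0]
wrist_force: [3.1, -1.3, 4.8]
gripper_width: 0.003
```

{"name": "carry_out", "arguments": {
  "moves": [-0.0003,0.0008,-0.003,0,-0.0003,0.0008,-0.003,0,-0.0003,0.0008,-0.003,0,-0.0003,0.0008,-0.003,0,-0.0003,0.0008,-0.003,0]
}}

```text
clock: 5.77
position: [0.5709, -0.082, 0.0998]
eef_rot: [0.988, 0.155, 0.0, -0.0]
wrist_force: [1.5, 3.2, 8.1]
gripper_width: -0.001
```

{"name": "carry_out", "arguments": {
  "moves": [0,0,0.009,0,0,0,0.009,0,0,0,0.009,0,0,0,0.009,0,0,0,0.009,0]
}}

```text
clock: 6.18
position: [0.5705, -0.0821, 0.1465]
eef_rot: [0.988, 0.155, 0.0, 0.0]
wrist_force: [0.2, 0.0, -0.7]
gripper_width: 0.001
```

```bash
python3 -c "
from h import *
state('w3')
im,d,P=snap('scene');cv2.imwrite('pics/s2.png',cv2.resize(im[180:260,250:350,::-1],None,fx=7,fy=7))"
```

```text
6.18 pos [ 0.5705 -0.0821  0.1465] F [ 0.21  0.   -0.69] yaw [0.952 0.306 0.   ] clampXY [-0.1273  0.0008  0.1465] w 0.001
red 6481 [-0.0587 -0.0344 -0.013 ] 0.1323
dark 20785 [-0.1337 -0.1156 -0.1048] 0.2362
scene red 147 [-0.0646 -0.0349 -0.0109] 0.1954
scene blue 97 [0.0374 0.0475 0.0537] 0.1139
scene orange 7 [-0.0438  0.0551  0.0594] 0.1334
```

View pics/s2.png

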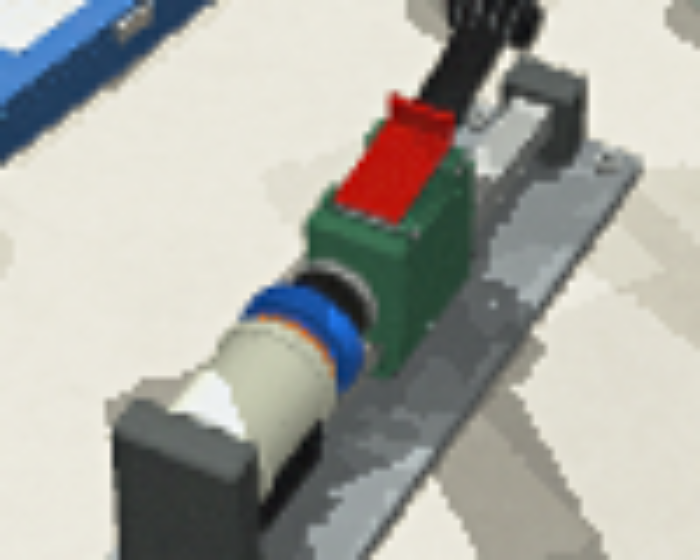

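The scene crop shows the pad close behind the cap at (345,300), with a thin orange ring still visible at about (300,330). The head has come 20 mm. I'll run the third stroke in smaller chunks and check the force each time.

{"name": "carry_out", "arguments": {
  "moves": [-0.0003,0.0008,-0.003,0,-0.0002,0.0006,-0.003,0,0,0,-0.003,0,0,0,-0.003,0,0,0,-0.003,0]
}}

```text
clock: 6.75
position: [0.5704, -0.0811, 0.1299]
eef_rot: [0.988, 0.155, 0.0, 0.0]
wrist_force: [1.6, -5.4, 5.7]
gripper_width: -0.002
```

{"name": "carry_out", "arguments": {
  "moves": [-0.0002,0.0006,-0.002,0,-0.0002,0.0006,-0.002,0,-0.0002,0.0006,-0.002,0,-0.0002,0.0006,-0.002,0,-0.0002,0.0006,-0.002,0]
}}

```text
clock: 7.17
position: [0.5696, -0.0782, 0.12]
eef_rot: [0.988, 0.155, 0.0, 0.0]
wrist_force: [1.2, -6.6, 7.7]
gripper_width: 0.003
```

{"name": "carry_out", "arguments": {
  "moves": [-0.0002,0.0005,-0.0015,0,-0.0002,0.0005,-0.0015,0,-0.0002,0.0005,-0.0015,0,-0.0002,0.0005,-0.0015,0,-0.0002,0.0004,-0.0015,0]
}}

```text
clock: 7.58
position: [0.5686, -0.0755, 0.1125]
eef_rot: [0.988, 0.155, 0.0, 0.0]
wrist_force: [2.0, -3.5, 6.0]
gripper_width: 0.001
```

```bash
python3 -c "
from h import *
state('w4')"
```

```text
7.58 pos [ 0.5686 -0.0755  0.1125] F [ 1.98 -3.47  5.97] yaw [0.952 0.306 0.001] clampXY [-0.1205  0.0006  0.1125] w 0.001
red 10022 [-0.0529 -0.0296 -0.0086] 0.132
dark 16788 [-0.1277 -0.1079 -0.1033] 0.2019
scene red 140 [-0.0524 -0.0291 -0.0048] 0.1357
scene blue 98 [0.0386 0.047  0.0526] 0.1121
scene orange 9 [-0.0509  0.0561  0.0582] 0.1275
```

{"name": "carry_out", "arguments": {
  "moves": [-0.0001,0.0004,-0.0015,0,-0.0001,0.0004,-0.0015,0,-0.0001,0.0004,-0.0015,0,-0.0001,0.0004,-0.0015,0,-0.0001,0.0004,-0.0015,0]
}}

```text
clock: 8.1
position: [0.5679, -0.0736, 0.1051]
eef_rot: [0.988, 0.155, 0.0, 0.0]
wrist_force: [1.6, -3.5, 7.2]
gripper_width: 0.0
```

{"name": "carry_out", "arguments": {
  "moves": [-0.0001,0.0004,-0.001,0,-0.0001,0.0004,-0.001,0,-0.0001,0.0004,-0.001,0,-0.0001,0.0004,-0.001,0,-0.0001,0.0004,-0.001,0]
}}

```text
clock: 8.52
position: [0.5671, -0.0712, 0.1]
eef_rot: [0.988, 0.155, 0.0, -0.0]
wrist_force: [-0.1, -0.0, 6.2]
gripper_width: 0.005
```

```bash
python3 -c "
from h import *
state('w5')"
```

```text
8.52 pos [ 0.5671 -0.0712  0.1   ] F [-0.13 -0.01  6.18] yaw [0.952 0.306 0.   ] clampXY [-0.116   0.0007  0.1   ] w 0.005
red 11608 [-0.0491 -0.0271 -0.007 ] 0.1321
dark 9891 [-0.1242 -0.105  -0.1   ] 0.1879
scene red 143 [-0.049  -0.0247  0.0008] 0.1341
scene blue 96 [0.038  0.0474 0.0521] 0.1126
scene orange 8 [-0.0365  0.0553  0.0603] 0.1292
```

{"name": "carry_out", "arguments": {
  "moves": [0,0,0.009,0,0,0,0.009,0,0,0,0.009,0,0,0,0.009,0,0,0,0.009,0]
}}

```text
clock: 9.03
position: [0.567, -0.0712, 0.1465]
eef_rot: [0.988, 0.155, 0.0, 0.0]
wrist_force: [0.2, 0.3, 0.5]
gripper_width: 0.0
```

{"name": "carry_out", "arguments": {
  "moves": [0,0,-0.003,0,0,0,-0.003,0,0,0,-0.003,0,0,0,-0.003,0,0,0,-0.003,0]
}}

```text
clock: 9.45
position: [0.5675, -0.0717, 0.1299]
eef_rot: [0.988, 0.155, 0.0, 0.0]
wrist_force: [1.6, -3.8, 6.2]
gripper_width: -0.004
```

{"name": "carry_out", "arguments": {
  "moves": [-0.0002,0.0005,-0.002,0,-0.0002,0.0005,-0.002,0,-0.0002,0.0005,-0.002,0,-0.0002,0.0005,-0.002,0,-0.0002,0.0005,-0.002,0]
}}

```text
clock: 9.87
position: [0.5665, -0.0693, 0.12]
eef_rot: [0.988, 0.155, 0.0, 0.0]
wrist_force: [2.4, -5.5, 8.9]
gripper_width: 0.002
```

```bash
python3 -c "
from h import *
state('w6')"
```

```text
9.87 pos [ 0.5665 -0.0693  0.12  ] F [ 2.38 -5.54  8.93] yaw [0.952 0.306 0.001] clampXY [-0.114   0.0006  0.12  ] w 0.002
red 9255 [-0.0463 -0.022  -0.0004] 0.1324
dark 9216 [-0.1222 -0.1037 -0.101 ] 0.2058
scene red 148 [-0.0457 -0.022   0.0027] 0.1347
scene blue 98 [0.0376 0.0473 0.0524] 0.1136
scene orange 8 [0.0542 0.056  0.0593] 0.1046
```

{"name": "carry_out", "arguments": {
  "moves": [-0.0002,0.0005,-0.0014,0,-0.0002,0.0005,-0.0014,0,-0.0002,0.0005,-0.0014,0,-0.0002,0.0005,-0.0014,0,-0.0002,0.0005,-0.0014,0]
}}

```text
clock: 10.38
position: [0.5654, -0.0666, 0.1129]
eef_rot: [0.988, 0.155, 0.0, 0.0]
wrist_force: [2.4, -4.3, 5.6]
gripper_width: -0.003
```

{"name": "carry_out", "arguments": {
  "moves": [-0.0001,0.0004,-0.001,0,-0.0001,0.0004,-0.001,0,-0.0001,0.0004,-0.001,0,-0.0001,0.0004,-0.001,0,-0.0001,0.0004,-0.001,0]
}}

```text
clock: 10.8
position: [0.5649, -0.0648, 0.108]
eef_rot: [0.988, 0.155, 0.0, 0.0]
wrist_force: [0.9, -5.8, 8.0]
gripper_width: -0.0
```

```bash
python3 -c "
from h import *
state('w7')"
```

```text
10.8 pos [ 0.5649 -0.0648  0.108 ] F [ 0.85 -5.78  7.97] yaw [0.952 0.306 0.   ] clampXY [-0.1092  0.0008  0.108 ] w -0.0
red 10637 [-0.0424 -0.0192  0.0017] 0.1324
dark 2864 [-0.1189 -0.1031 -0.1001] 0.1888
scene red 147 [-0.0423 -0.0203  0.0061] 0.1346
scene blue 96 [0.0387 0.0477 0.0522] 0.1154
scene orange 9 [-0.0285  0.0561  0.0599] 0.1298
```

{"name": "carry_out", "arguments": {
  "moves": [-0.0001,0.0005,-0.001,0,-0.0001,0.0005,-0.001,0,-0.0001,0.0005,-0.001,0,-0.0001,0.0005,-0.001,0,-0.0001,0.0005,-0.001,0]
}}

```text
clock: 11.32
position: [0.5644, -0.0624, 0.1031]
eef_rot: [0.988, 0.155, 0.0, 0.0]
wrist_force: [-1.1, -2.9, 8.4]
gripper_width: -0.004
```

{"name": "carry_out", "arguments": {
  "moves": [-0.0001,0.0004,-0.0007,0,-0.0001,0.0004,-0.0007,0,-0.0001,0.0004,-0.0007,0,-0.0001,0.0004,-0.0007,0,-0.0001,0.0004,-0.0007,0]
}}

```text
clock: 11.73
position: [0.5637, -0.0603, 0.0994]
eef_rot: [0.988, 0.155, 0.0, 0.0]
wrist_force: [-0.8, -5.5, 6.1]
gripper_width: -0.003
```

```bash
python3 -c "
from h import *
state('w8')
im,d,P=snap('scene');cv2.imwrite('pics/s3.png',cv2.resize(im[180:260,250:350,::-1],None,fx=7,fy=7))"
```

```text
11.73 pos [ 0.5637 -0.0603  0.0994] F [-0.79 -5.48  6.06] yaw [0.952 0.306 0.   ] clampXY [-0.1045  0.0005  0.0994] w -0.003
red 12054 [-0.0393 -0.0165  0.0043] 0.1325
dark 1007 [-0.1154 -0.109  -0.1003] 0.168
scene red 144 [-0.0394 -0.0147  0.0094] 0.135
scene blue 92 [0.0398 0.0505 0.0553] 0.1135
```

View pics/s3.png

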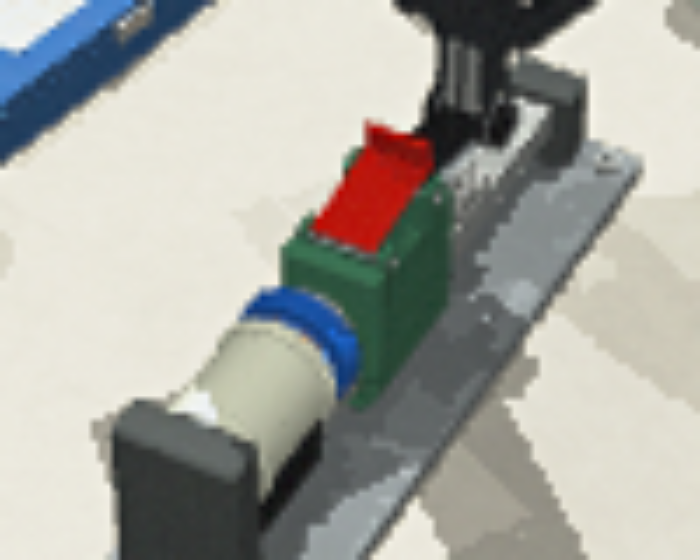

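The pad now bears on the cap and the orange ring is nearly gone; the cap has advanced about 3 mm. The fifth stroke should bring it home, so I'll go down gently.

{"name": "carry_out", "arguments": {
  "moves": [0,0,0.009,0,0,0,0.009,0,0,0,0.009,0,0,0,0.009,0,0,0,0.009,0]
}}

```text
clock: 12.3
position: [0.5633, -0.0596, 0.1457]
eef_rot: [0.988, 0.155, -0.0, -0.0]
wrist_force: [-0.4, -0.2, -0.4]
gripper_width: 0.003
```

{"name": "carry_out", "arguments": {
  "moves": [0,0,-0.003,0,0,0,-0.003,0,0,0,-0.003,0,0,0,-0.003,0,0,0,-0.003,0]
}}

```text
clock: 12.72
position: [0.5639, -0.0602, 0.1294]
eef_rot: [0.988, 0.155, 0.0, 0.0]
wrist_force: [1.3, -3.7, 4.5]
gripper_width: -0.003
```

{"name": "carry_out", "arguments": {
  "moves": [-0.0001,0.0003,-0.001,0,-0.0001,0.0003,-0.001,0,-0.0001,0.0003,-0.001,0,-0.0001,0.0003,-0.001,0,-0.0001,0.0003,-0.001,0]
}}

```text
clock: 13.13
position: [0.563, -0.0584, 0.1244]
eef_rot: [0.988, 0.155, -0.0, 0.0]
wrist_force: [1.1, -1.6, 7.3]
gripper_width: 0.003
```

```bash
python3 -c "
from h import *
state('w9')"
```

```text
13.13 pos [ 0.563  -0.0584  0.1244] F [ 1.12 -1.57  7.25] yaw [ 0.952  0.306 -0.   ] clampXY [-0.1025  0.0006  0.1244] w 0.003
red 8216 [-0.0423 -0.0182  0.0034] 0.1321
dark 896 [-0.1138 -0.1081 -0.1003] 0.1906
scene red 148 [-0.0418 -0.0182  0.0061] 0.1342
scene blue 90 [0.0415 0.0496 0.0546] 0.1115
```

{"name": "carry_out", "arguments": {
  "moves": [-0.0001,0.0004,-0.001,0,-0.0001,0.0004,-0.001,0,-0.0001,0.0004,-0.001,0,-0.0001,0.0004,-0.001,0,-0.0001,0.0004,-0.001,0]
}}

```text
clock: 13.65
position: [0.5626, -0.0564, 0.1195]
eef_rot: [0.988, 0.155, -0.0, 0.0]
wrist_force: [0.2, -1.1, 7.6]
gripper_width: 0.001
```

{"name": "carry_out", "arguments": {
  "moves": [-0.0001,0.0003,-0.001,0,-0.0001,0.0003,-0.001,0,-0.0001,0.0003,-0.001,0,-0.0001,0.0003,-0.001,0,-0.0001,0.0003,-0.001,0]
}}

```text
clock: 14.07
position: [0.5621, -0.0548, 0.1144]
eef_rot: [0.988, 0.155, 0.0, 0.0]
wrist_force: [0.9, -2.4, 7.0]
gripper_width: 0.002
```

```bash
python3 -c "
from h import *
state('w10')"
```

```text
14.07 pos [ 0.5621 -0.0548  0.1144] F [ 0.86 -2.45  7.02] yaw [ 0.952  0.306 -0.   ] clampXY [-0.0988  0.0004  0.1144] w 0.002
red 9513 [-0.0396 -0.0152  0.0064] 0.1324
dark 681 [-0.1101 -0.1061 -0.1002] 0.1712
scene red 146 [-0.0391 -0.0164  0.0096] 0.1338
scene blue 93 [0.0412 0.0504 0.0548] 0.1122
```

{"name": "carry_out", "arguments": {
  "moves": [-0.0001,0.0004,-0.001,0,-0.0001,0.0004,-0.001,0,-0.0001,0.0004,-0.001,0,-0.0001,0.0004,-0.001,0,-0.0001,0.0004,-0.001,0]
}}

```text
clock: 14.58
position: [0.5616, -0.0529, 0.1096]
eef_rot: [0.988, 0.155, 0.0, 0.0]
wrist_force: [-0.5, -2.6, 9.4]
gripper_width: -0.002
```

{"name": "carry_out", "arguments": {
  "moves": [-0.0001,0.0003,-0.0007,0,-0.0001,0.0003,-0.0007,0,-0.0001,0.0003,-0.0007,0,-0.0001,0.0003,-0.0007,0,-0.0001,0.0003,-0.0007,0]
}}

```text
clock: 15.0
position: [0.5612, -0.0515, 0.1062]
eef_rot: [0.988, 0.155, 0.0, 0.0]
wrist_force: [0.1, -3.1, 10.9]
gripper_width: 0.001
```

```bash
python3 -c "
from h import *
state('w11')"
```

```text
15.0 pos [ 0.5612 -0.0515  0.1062] F [ 0.14 -3.1  10.93] yaw [0.952 0.306 0.   ] clampXY [-0.0953  0.0002  0.1062] w 0.001
red 10819 [-0.0376 -0.0133  0.0086] 0.1321
dark 502 [-0.1069 -0.1033 -0.1002] 0.1634
scene red 145 [-0.037  -0.0141  0.0112] 0.1345
scene blue 88 [0.0425 0.0511 0.0557] 0.1133
```

{"name": "carry_out", "arguments": {
  "moves": [-0.0001,0.0002,-0.0006,0,-0.0001,0.0002,-0.0006,0,-0.0001,0.0002,-0.0006,0,-0.0001,0.0002,-0.0006,0,-0.0001,0.0002,-0.0006,0]
}}

```text
clock: 15.52
position: [0.5608, -0.0503, 0.1033]
eef_rot: [0.988, 0.155, 0.0, 0.0]
wrist_force: [-0.3, -0.6, 11.6]
gripper_width: 0.002
```

```bash
python3 -c "
from h import *
state('w12')"
```

```text
15.52 pos [ 0.5608 -0.0503  0.1033] F [-0.33 -0.58 11.61] yaw [0.952 0.306 0.001] clampXY [-0.0942  0.0003  0.1033] w 0.002
red 11285 [-0.0368 -0.0125  0.0093] 0.132
dark 441 [-0.1056 -0.1023 -0.1001] 0.1607
scene red 147 [-0.0365 -0.012   0.0115] 0.1332
scene blue 83 [0.0443 0.0516 0.0572] 0.1137
```

{"name": "carry_out", "arguments": {
  "moves": [-0.0001,0.0002,-0.0005,0,-0.0001,0.0002,-0.0005,0,-0.0001,0.0002,-0.0005,0,-0.0001,0.0002,-0.0005,0,-0.0001,0.0002,-0.0005,0]
}}

```text
clock: 16.03
position: [0.5604, -0.0493, 0.1008]
eef_rot: [0.988, 0.155, 0.0, 0.0]
wrist_force: [0.5, 1.1, 12.4]
gripper_width: 0.001
```

```bash
python3 -c "
from h import *
state('w13')
im,d,P=snap('scene');cv2.imwrite('pics/s4.png',cv2.resize(im[180:260,250:350,::-1],None,fx=7,fy=7))"
```

```text
16.03 pos [ 0.5604 -0.0493  0.1008] F [ 0.53  1.13 12.38] yaw [0.952 0.306 0.001] clampXY [-0.093   0.0003  0.1008] w 0.001
red 11684 [-0.036  -0.0117  0.01  ] 0.1323
dark 362 [-0.1044 -0.1014 -0.1001] 0.1581
scene red 145 [-0.0357 -0.0104  0.013 ] 0.1339
scene blue 81 [0.0435 0.052  0.0568] 0.1141
```

View pics/s4.png

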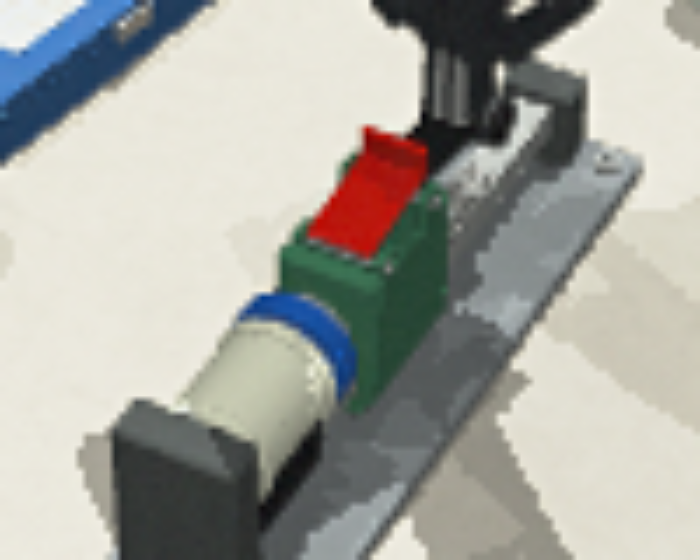

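No orange shows any more, and the thumb force climbs steadily (7.0, 9.4, 10.9, 11.6, 12.4 N). I'll go a little further within this stroke.

{"name": "carry_out", "arguments": {
  "moves": [-0.0001,0.0002,-0.0005,0,-0.0001,0.0002,-0.0005,0,0,0.0001,-0.0005,0,0,0.0001,-0.0005,0,0,0,0,0]
}}

```text
clock: 16.6
position: [0.56, -0.0482, 0.0988]
eef_rot: [0.988, 0.155, 0.0, -0.0]
wrist_force: [-0.1, 4.4, 14.5]
gripper_width: -0.005
```

```bash
python3 -c "
from h import *
state('w14')
for i in range(3): arm.snapshot('side'); print(arm.get_obs()['wrist_force'].round(1))
im,d,P=snap('side');f=np.load('side.npz');a=f['im'][180:240,225:285];b=im[180:240,225:285]
cv2.imwrite('pics/sd.png',cv2.resize(np.hstack([a,b])[...,::-1],None,fx=6.5,fy=6.5))"
```

```text
16.6 pos [ 0.56   -0.0482  0.0988] F [-0.07  4.43 14.49] yaw [0.952 0.306 0.   ] clampXY [-0.0919  0.0004  0.0988] w -0.005
red 12142 [-0.0352 -0.011   0.011 ] 0.1323
dark 229 [-0.1036 -0.1006 -0.1001] 0.1556
scene red 146 [-0.0344 -0.0123  0.0142] 0.1349
scene blue 78 [0.0416 0.0523 0.0584] 0.1131
[-0.8  4.3 13.7]
[ 0.7  4.3 13.5]
[ 0.1  3.4 13.1]
```

View pics/sd.png

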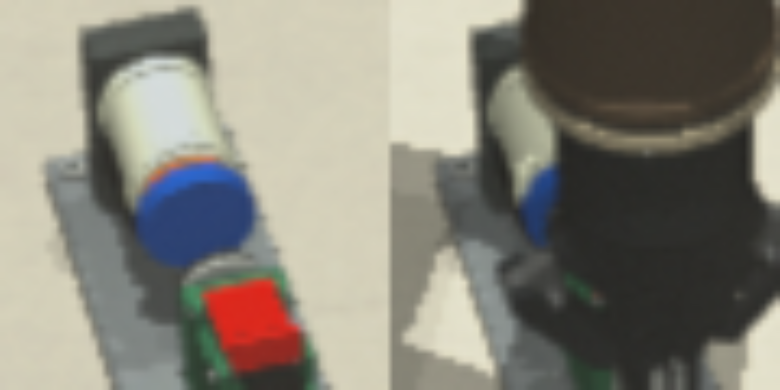

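The trigger reads about 13.5 N near the stroke's end, which suggests home but isn't certain. I'll let it up and look straight down at the cap with the wrist camera.

{"name": "carry_out", "arguments": {
  "moves": [0,0,0.01,0,0,0,0.012,0,0,0,0.015,0,0,0,0.015,0,0,0,0.02,0]
}}

```text
clock: 17.32
position: [0.5585, -0.0484, 0.1698]
eef_rot: [0.988, 0.155, -0.002, -0.001]
wrist_force: [0.4, -0.4, 0.2]
gripper_width: 0.004
```

{"name": "carry_out", "arguments": {
  "moves": [-0.0045,0.014,0.008,0,-0.0045,0.014,0.008,0,-0.0045,0.014,0.008,0,-0.0045,0.014,0.008,0,0,0,0,0]
}}

```text
clock: 17.73
position: [0.5406, 0.0105, 0.2035]
eef_rot: [0.988, 0.156, -0.0, -0.0]
wrist_force: [1.0, -0.0, 0.1]
gripper_width: 0.002
```

```bash
python3 -c "
from h import *
state('w15')
im,d,P=snap('wrist');C=toC(P);np.savez('w15',im=im,P=P)
k=(abs(C[...,1])<.004)&(C[...,0]>.015)&(C[...,0]<.09)&(C[...,2]>.09)
q=C[k];qc=im[k].astype(int)
for a in np.arange(.02,.075,.0015):
    s=(q[:,0]>=a)&(q[:,0]<a+.0015)
    if s.any(): print((a+.00075).round(4),s.sum(),q[s,2].mean().round(4),qc[s].mean(0).round())
r,c=np.where((abs(C[...,0]-.045)<.004)&(abs(C[...,1])<.004));print(np.median(r),np.median(c))
r,c=int(np.median(r)),int(np.median(c));r0=max(0,r-75);cv2.imwrite('pics/cap.png',cv2.resize(im[r0:r0+150,c-100:c+100,::-1],None,fx=4,fy=4))"
```

```text
17.73 pos [0.5406 0.0105 0.2035] F [ 0.99 -0.05  0.11] yaw [ 0.951  0.308 -0.   ] clampXY [-0.0301  0.0009  0.2035] w 0.002
red 1621 [-0.0409 -0.0248  0.0059] 0.1319
blue 685 [0.0441 0.0498 0.0561] 0.1103
scene red 147 [-0.0385 -0.0168  0.0106] 0.2642
scene blue 76 [0.0445 0.0527 0.0594] 0.1128
0.0208 33 0.0984 [42. 52. 44.]
0.0328 23 0.1004 [ 99. 101.  99.]
0.0343 32 0.1005 [111. 113. 110.]
0.0358 22 0.1007 [117. 118. 117.]
0.0373 22 0.0994 [36. 36. 35.]
0.0388 33 0.0993 [38. 38. 37.]
0.0403 22 0.0981 [33. 33. 33.]
0.0433 13 0.1072 [32. 40. 65.]
0.0448 39 0.1079 [ 39.  64. 119.]
0.0463 26 0.1082 [ 42.  67. 122.]
0.0478 39 0.108 [ 42.  68. 122.]
0.0493 26 0.108 [ 43.  69. 123.]
0.0508 34 0.1082 [ 43.  69. 123.]
0.0523 30 0.1081 [ 45.  70. 125.]
0.0538 26 0.1079 [ 44.  70. 125.]
0.0553 37 0.1044 [ 42.  63. 113.]
0.0568 25 0.1036 [51. 63. 88.]
0.0583 39 0.1058 [149. 150. 134.]
0.0598 29 0.107 [124. 125. 113.]
0.0613 36 0.108 [155. 155. 140.]
0.0628 32 0.1082 [157. 159. 143.]
0.0643 33 0.108 [158. 160. 144.]
0.0658 25 0.1072 [139. 140. 126.]
0.0673 39 0.1058 [155. 156. 141.]
0.0688 29 0.1062 [154. 156. 140.]
0.0703 36 0.1061 [155. 156. 140.]
0.0718 35 0.1059 [154. 155. 140.]
0.0733 30 0.1059 [155. 156. 141.]
0.0748 38 0.1062 [155. 156. 140.]
99.0 283.0
```

View pics/cap.png

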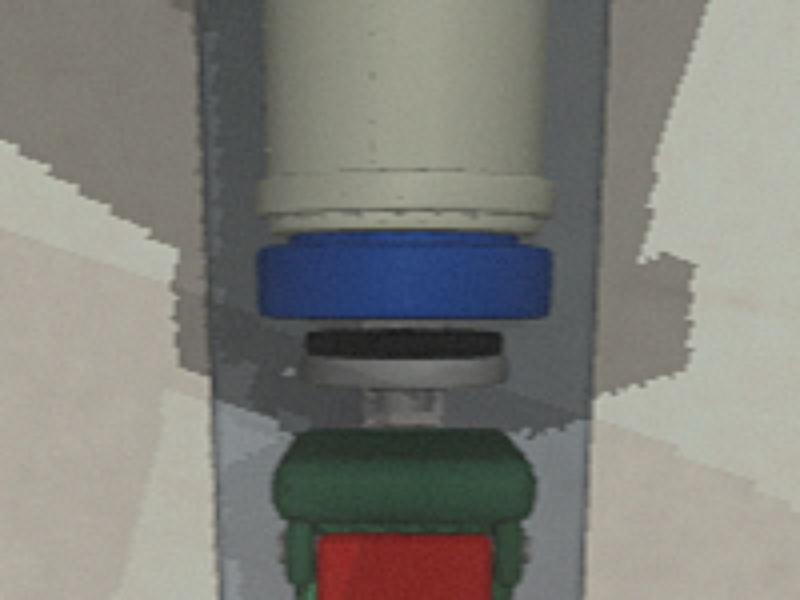

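The top view shows the blue flange at crop rows 247 to 318. A strip of narrower blue spigot, rows 233 to 247, is about 2.3 mm wide. So the cap still stands about 2 mm off, and one more gentle stroke is needed.

{"name": "carry_out", "arguments": {
  "moves": [0.0056,-0.0174,-0.009,0,0.0056,-0.0174,-0.012,0,0.0056,-0.0174,-0.012,0,0.0055,-0.0173,-0.012,0,0,0,-0.01,0]
}}

```text
clock: 18.3
position: [0.5647, -0.0649, 0.1462]
eef_rot: [0.988, 0.154, -0.0, 0.0]
wrist_force: [-0.2, -0.7, 0.4]
gripper_width: 0.001
```

{"name": "carry_out", "arguments": {
  "moves": [0,0,-0.004,0,0,0,-0.004,0,0,0,-0.004,0,0,0,-0.004,0,0,0,-0.003,0]
}}

```text
clock: 18.72
position: [0.5645, -0.0619, 0.1292]
eef_rot: [0.988, 0.155, 0.001, 0.0]
wrist_force: [-0.1, -4.9, 5.9]
gripper_width: -0.003
```

{"name": "carry_out", "arguments": {
  "moves": [-0.0001,0.0004,-0.0014,0,-0.0001,0.0004,-0.0014,0,-0.0001,0.0004,-0.0014,0,-0.0001,0.0004,-0.0014,0,-0.0001,0.0004,-0.0014,0]
}}

```text
clock: 19.13
position: [0.5645, -0.06, 0.1227]
eef_rot: [0.988, 0.155, 0.001, 0.001]
wrist_force: [-0.3, -6.9, 6.4]
gripper_width: 0.001
```

```bash
python3 -c "
from h import *
state('w16')"
```

```text
19.13 pos [ 0.5645 -0.06    0.1227] F [-0.27 -6.9   6.43] yaw [0.952 0.307 0.002] clampXY [-0.1044 -0.0003  0.1227] w 0.001
red 8831 [-0.0369 -0.0127  0.0088] 0.1322
dark 1005 [-0.1154 -0.1089 -0.1003] 0.1912
scene red 147 [-0.0373 -0.014   0.0109] 0.1363
scene blue 74 [0.0459 0.0523 0.058 ] 0.1113
```

{"name": "carry_out", "arguments": {
  "moves": [-0.0002,0.0006,-0.001,0,-0.0002,0.0006,-0.001,0,-0.0002,0.0006,-0.001,0,-0.0002,0.0006,-0.001,0,-0.0002,0.0006,-0.001,0]
}}

```text
clock: 19.65
position: [0.5637, -0.057, 0.1178]
eef_rot: [0.988, 0.155, 0.001, 0.001]
wrist_force: [1.1, -5.1, 6.2]
gripper_width: 0.004
```

{"name": "carry_out", "arguments": {
  "moves": [-0.0001,0.0004,-0.0007,0,-0.0001,0.0004,-0.0007,0,-0.0001,0.0004,-0.0007,0,-0.0001,0.0004,-0.0007,0,-0.0001,0.0004,-0.0007,0]
}}

```text
clock: 20.07
position: [0.5632, -0.055, 0.1143]
eef_rot: [0.988, 0.155, 0.001, 0.001]
wrist_force: [1.4, -5.2, 7.9]
gripper_width: -0.001
```

```bash
python3 -c "
from h import *
state('w17')"
```

```text
20.07 pos [ 0.5632 -0.055   0.1143] F [ 1.45 -5.18  7.88] yaw [0.952 0.307 0.002] clampXY [-0.0993 -0.0006  0.1143] w -0.001
red 9986 [-0.0344 -0.01    0.0116] 0.1323
dark 718 [-0.1109 -0.1064 -0.1003] 0.172
scene red 146 [-0.0345 -0.0096  0.0142] 0.1347
scene blue 69 [0.0457 0.0527 0.0591] 0.1127
```

{"name": "carry_out", "arguments": {
  "moves": [-0.0001,0.0004,-0.0006,0,-0.0001,0.0004,-0.0006,0,-0.0001,0.0004,-0.0006,0,-0.0001,0.0004,-0.0006,0,-0.0001,0.0004,-0.0006,0]
}}

```text
clock: 20.58
position: [0.5627, -0.053, 0.1113]
eef_rot: [0.988, 0.155, 0.001, 0.001]
wrist_force: [1.5, -6.5, 7.4]
gripper_width: -0.001
```

```bash
python3 -c "
from h import *
state('w18')"
```

```text
20.58 pos [ 0.5627 -0.053   0.1113] F [ 1.54 -6.54  7.39] yaw [0.952 0.307 0.002] clampXY [-0.0973 -0.0007  0.1113] w -0.001
red 10399 [-0.0333 -0.0091  0.0127] 0.132
dark 602 [-0.1084 -0.1049 -0.1003] 0.1687
scene red 148 [-0.0322 -0.0099  0.0152] 0.1356
scene blue 64 [0.0473 0.0546 0.0598] 0.1119
```

{"name": "carry_out", "arguments": {
  "moves": [0,0.0001,-0.0006,0,0,0.0001,-0.0006,0,0,0.0001,-0.0006,0,0,0.0001,-0.0006,0,0,0.0001,-0.0006,0]
}}

```text
clock: 21.1
position: [0.5627, -0.0526, 0.1084]
eef_rot: [0.988, 0.155, 0.001, 0.001]
wrist_force: [0.1, -6.4, 9.6]
gripper_width: 0.003
```

```bash
python3 -c "
from h import *
state('w19')"
```

```text
21.1 pos [ 0.5627 -0.0526  0.1084] F [ 0.15 -6.38  9.58] yaw [0.952 0.307 0.002] clampXY [-0.0969 -0.0008  0.1084] w 0.003
red 10879 [-0.0329 -0.0086  0.0131] 0.1319
dark 581 [-0.1081 -0.1045 -0.1002] 0.166
scene red 145 [-0.0324 -0.0087  0.0162] 0.135
scene blue 63 [0.0481 0.0547 0.0585] 0.1124
```

{"name": "carry_out", "arguments": {
  "moves": [0,0.0001,-0.0005,0,0,0.0001,-0.0005,0,0,0.0001,-0.0005,0,0,0.0001,-0.0005,0,0,0.0001,-0.0005,0]
}}

```text
clock: 21.62
position: [0.5626, -0.0521, 0.106]
eef_rot: [0.988, 0.155, 0.001, 0.001]
wrist_force: [-0.4, -7.1, 11.7]
gripper_width: 0.001
```

```bash
python3 -c "
from h import *
state('w20')"
```

```text
21.62 pos [ 0.5626 -0.0521  0.106 ] F [-0.42 -7.07 11.73] yaw [0.952 0.307 0.002] clampXY [-0.0964 -0.0009  0.106 ] w 0.001
red 11362 [-0.0324 -0.0082  0.0137] 0.1324
dark 554 [-0.1078 -0.1041 -0.1003] 0.1635
scene red 145 [-0.0323 -0.0095  0.0168] 0.1336
scene blue 63 [0.0472 0.054  0.0603] 0.1142
scene orange 3 [-0.0328 -0.0328 -0.0311] 0.132
```

The force now rises at about 0.9 N/mm (7.4, 9.6, 11.7 N), which is what a bottomed cap should give. One last small press, to about 13 to 14 N.

{"name": "carry_out", "arguments": {
  "moves": [0,-0.0001,-0.0004,0,0,-0.0001,-0.0004,0,0,-0.0001,-0.0004,0,0,-0.0001,-0.0004,0,0,0,0,0]
}}

```text
clock: 22.13
position: [0.5625, -0.0521, 0.1044]
eef_rot: [0.988, 0.155, 0.001, 0.0]
wrist_force: [-1.2, -2.1, 14.3]
gripper_width: -0.0
```

```bash
python3 -c "
from h import *
state('w21'); print(arm.get_obs()['wrist_force'])"
```

```text
22.13 pos [ 0.5625 -0.0521  0.1044] F [-1.15 -2.07 14.28] yaw [0.952 0.307 0.002] clampXY [-0.0963 -0.0008  0.1044] w -0.0
red 11630 [-0.0322 -0.008   0.0137] 0.1323
dark 554 [-0.1077 -0.1041 -0.1002] 0.1616
scene red 144 [-0.0317 -0.0079  0.0171] 0.134
scene blue 65 [0.0464 0.0548 0.0594] 0.1128
[-1.08143423 -2.23339783 12.86359118]
```

14.3 N, so I stop, let the trigger up and check the gap from above.

{"name": "carry_out", "arguments": {
  "moves": [0,0,0.01,0,0,0,0.012,0,0,0,0.015,0,0,0,0.015,0,0,0,0.02,0]
}}

```text
clock: 22.65
position: [0.561, -0.0517, 0.1755]
eef_rot: [0.988, 0.155, -0.0, -0.0]
wrist_force: [0.5, 0.2, -0.7]
gripper_width: -0.002
```

{"name": "carry_out", "arguments": {
  "moves": [-0.0048,0.015,0.008,0,-0.0048,0.015,0.008,0,-0.0048,0.015,0.008,0,-0.0048,0.015,0.004,0,0,0,0,0]
}}

```text
clock: 23.07
position: [0.5418, 0.0102, 0.2045]
eef_rot: [0.988, 0.156, 0.001, -0.0]
wrist_force: [-0.3, 0.2, 0.2]
gripper_width: 0.002
```

```bash
python3 -c "
from h import *
state('w22')
im,d,P=snap('wrist');C=toC(P)
r,c=np.where((abs(C[...,0]-.045)<.004)&(abs(C[...,1])<.004))
r,c=int(np.median(r)),int(np.median(c));r0=max(0,r-75);cv2.imwrite('pics/cap2.png',cv2.resize(im[r0:r0+150,c-100:c+100,::-1],None,fx=4,fy=4))"
```

```text
23.07 pos [0.5418 0.0102 0.2045] F [-0.3   0.16  0.16] yaw [0.951 0.308 0.001] clampXY [-3.070e-02 -1.000e-04  2.045e-01] w 0.002
red 1479 [-0.0355 -0.0211  0.0111] 0.1319
blue 641 [0.0459 0.051  0.0559] 0.1109
scene red 151 [-0.036  -0.0107  0.0149] 0.2688
scene blue 64 [0.0423 0.0538 0.0595] 0.112
scene orange 4 [-0.0362 -0.0303 -0.0145] 0.1325
```

View pics/cap2.png

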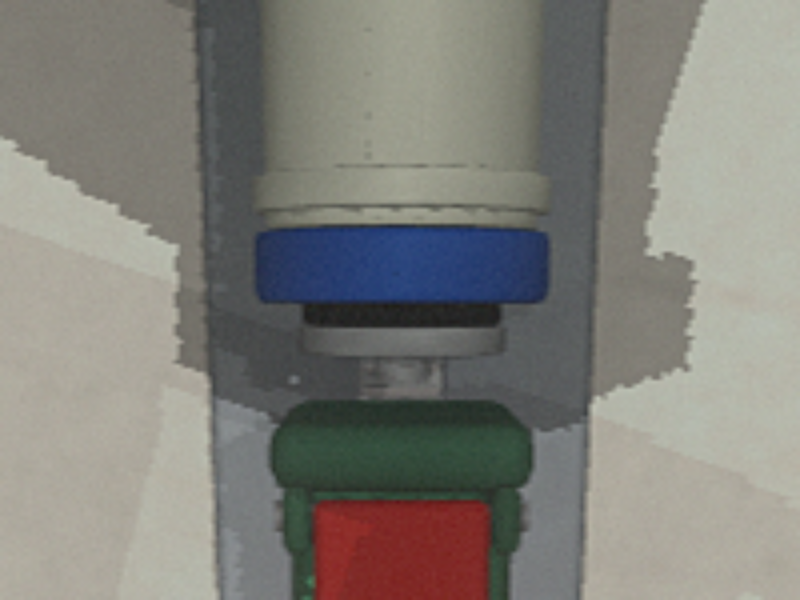

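The cap is home: the flange meets the rim at row 228 and no spigot shows. Next I go over the red plate, about 15 mm ahead of the ridge, and press down.

{"name": "carry_out", "arguments": {
  "moves": [-0.0018,0.0057,-0.015,0,-0.0018,0.0057,-0.017,0,0,0,-0.018,0,0,0,-0.018,0,0,0,-0.012,0]
}}

```text
clock: 23.63
position: [0.5383, 0.0185, 0.1215]
eef_rot: [0.988, 0.155, -0.001, -0.0]
wrist_force: [-1.2, 3.1, 3.0]
gripper_width: 0.0
```

{"name": "carry_out", "arguments": {
  "moves": [0,0,-0.001,0,0,0,-0.001,0,0,0,-0.001,0,0,0,-0.001,0,0,0,-0.001,0]
}}

```text
clock: 24.05
position: [0.5386, 0.0187, 0.1185]
eef_rot: [0.988, 0.155, -0.0, -0.0]
wrist_force: [-2.1, 2.8, 2.0]
gripper_width: -0.004
```

```bash
python3 -c "
from h import *
state('w23')"
```

```text
24.05 pos [0.5386 0.0187 0.1185] F [-2.11  2.8   2.05] yaw [ 0.952  0.306 -0.   ] clampXY [-0.0217  0.0003  0.1185] w -0.004
red 2735 [-0.0147 -0.0003  0.0111] 0.1166
blue 1954 [0.0458 0.0515 0.0564] 0.1098
scene red 103 [-0.0345 -0.0032  0.0153] 0.1287
scene blue 65 [0.046  0.0533 0.0593] 0.1132
```

{"name": "carry_out", "arguments": {
  "moves": [-0.0005,0.0015,0,0,-0.0005,0.0015,0,0,0,0,-0.001,0,0,0,-0.001,0,0,0,-0.001,0]
}}

```text
clock: 24.57
position: [0.5384, 0.0216, 0.1154]
eef_rot: [0.988, 0.155, 0.001, 0.0]
wrist_force: [0.3, -3.7, 4.9]
gripper_width: 0.002
```

```bash
python3 -c "
from h import *
state('w24')"
```

```text
24.57 pos [0.5384 0.0216 0.1154] F [ 0.33 -3.68  4.94] yaw [0.952 0.306 0.001] clampXY [-0.0188 -0.0004  0.1154] w 0.002
red 2286 [-0.0113  0.0015  0.0115] 0.1162
blue 1830 [0.046  0.0518 0.0561] 0.1103
scene red 97 [-0.0354 -0.0011  0.0146] 0.2715
scene blue 64 [0.0471 0.0542 0.0596] 0.1127
```

{"name": "carry_out", "arguments": {
  "moves": [0,0,-0.001,0,0,0,-0.001,0,0,0,-0.001,0,0,0,-0.0005,0,0,0,0,0]
}}

```text
clock: 25.08
position: [0.5386, 0.0213, 0.1121]
eef_rot: [0.988, 0.155, 0.001, 0.0]
wrist_force: [0.1, -5.7, 9.1]
gripper_width: 0.001
```

{"name": "carry_out", "arguments": {
  "moves": [0,0,-0.0005,0,0,0,-0.0005,0,0,0,-0.0005,0,0,0,-0.0005,0,0,0,0,0]
}}

```text
clock: 25.5
position: [0.5387, 0.0211, 0.1102]
eef_rot: [0.988, 0.155, 0.001, 0.001]
wrist_force: [-0.5, -8.4, 11.9]
gripper_width: -0.0
```

{"name": "carry_out", "arguments": {
  "moves": [0.0003,-0.001,0,0,0.0006,-0.002,0,0,0.0006,-0.002,0,0,0.0006,-0.002,0,0,0.0006,-0.002,0,0]
}}

```text
clock: 25.92
position: [0.5412, 0.0129, 0.1102]
eef_rot: [0.988, 0.155, 0.001, 0.0]
wrist_force: [0.4, 2.1, 10.1]
gripper_width: -0.003
```

```bash
python3 -c "
from h import *
state('w25')"
```

```text
25.92 pos [0.5412 0.0129 0.1102] F [ 0.36  2.13 10.08] yaw [0.952 0.306 0.001] clampXY [-0.028  -0.0004  0.1102] w -0.003
red 1629 [-0.0204 -0.0071  0.0029] 0.1141
blue 2461 [0.0459 0.0513 0.0562] 0.1104
scene red 71 [-0.045  -0.0084  0.0059] 0.1336
scene blue 64 [0.0411 0.0549 0.0597] 0.1131
```

The head follows with a 2 N drag. I keep sliding.

{"name": "carry_out", "arguments": {
  "moves": [0.0009,-0.0029,0,0,0.0009,-0.0029,0,0,0.0009,-0.0029,0,0,0.0009,-0.0029,0,0,0.0009,-0.0029,0,0]
}}

```text
clock: 26.43
position: [0.5459, -0.0017, 0.1102]
eef_rot: [0.988, 0.155, 0.001, 0.0]
wrist_force: [1.2, 3.2, 8.9]
gripper_width: -0.001
```

{"name": "carry_out", "arguments": {
  "moves": [0.0009,-0.0029,0,0,0.0009,-0.0029,0,0,0.0009,-0.0029,0,0,0.0009,-0.0029,0,0,0.0009,-0.0029,0,0]
}}

```text
clock: 26.85
position: [0.5505, -0.0162, 0.1103]
eef_rot: [0.988, 0.155, 0.001, 0.0]
wrist_force: [1.5, 2.4, 9.3]
gripper_width: 0.002
```

{"name": "carry_out", "arguments": {
  "moves": [0.0009,-0.0029,0,0,0.0009,-0.0029,0,0,0.0009,-0.0029,0,0,0.0009,-0.0029,0,0,0.0009,-0.0029,0,0]
}}

```text
clock: 27.27
position: [0.5551, -0.0307, 0.1103]
eef_rot: [0.988, 0.155, 0.001, 0.0]
wrist_force: [2.4, 2.7, 9.2]
gripper_width: -0.003
```

```bash
python3 -c "
from h import *
state('w26')
im,d,P=snap('wrist');C=toC(P);k=(abs(C[...,1])<.005)&(C[...,2]>.09)&(C[...,0]>-.06);q=C[k];qc=im[k]
for a in np.arange(-.06,.07,.004):
    s=(q[:,0]>=a)&(q[:,0]<a+.004)
    if s.any(): print((a+.002).round(3),s.sum(),q[s,2].mean().round(4),qc[s].mean(0).round())"
```

```text
27.27 pos [ 0.5551 -0.0307  0.1103] F [2.38 2.69 9.23] yaw [0.952 0.306 0.002] clampXY [-0.0737 -0.0003  0.1103] w -0.003
red 741 [-0.0671 -0.0528 -0.0427] 0.1139
dark 26 [-0.126  -0.124  -0.1213] 0.1264
scene red 68 [-0.0913 -0.0541 -0.0409] 0.1239
scene blue 63 [0.0483 0.0542 0.0589] 0.1114
-0.058 477 0.1552 [58. 22. 21.]
-0.054 186 0.1117 [129.  32.  29.]
-0.05 193 0.1121 [129.  32.  29.]
-0.046 196 0.1122 [127.  33.  29.]
-0.042 326 0.1057 [87. 57. 50.]
-0.038 162 0.1055 [46. 69. 53.]
-0.034 206 0.1059 [50. 80. 61.]
-0.03 331 0.1015 [42. 64. 49.]
-0.018 85 0.1003 [96. 98. 95.]
-0.014 213 0.1002 [94. 96. 94.]
-0.01 228 0.0984 [32. 33. 32.]
```

The pad face is at -0.008, so the head has about 21 mm left. I slide 15 mm more, then slow down.

{"name": "carry_out", "arguments": {
  "moves": [0.0009,-0.0029,0,0,0.0009,-0.0029,0,0,0.0009,-0.0029,0,0,0.0009,-0.0029,0,0,0.0009,-0.0029,0,0]
}}

```text
clock: 27.83
position: [0.5597, -0.0452, 0.1103]
eef_rot: [0.988, 0.155, 0.001, 0.0]
wrist_force: [2.3, 3.2, 8.4]
gripper_width: -0.002
```

{"name": "carry_out", "arguments": {
  "moves": [0.0002,-0.0006,0,0,0.0002,-0.0006,0,0,0.0002,-0.0006,0,0,0.0002,-0.0006,0,0,0.0002,-0.0006,0,0]
}}

```text
clock: 28.25
position: [0.5607, -0.0481, 0.1103]
eef_rot: [0.988, 0.155, 0.001, 0.0]
wrist_force: [1.8, 2.9, 9.1]
gripper_width: 0.002
```

{"name": "carry_out", "arguments": {
  "moves": [0.0001,-0.0004,0,0,0.0001,-0.0004,0,0,0.0001,-0.0004,0,0,0.0001,-0.0004,0,0,0.0001,-0.0004,0,0]
}}

```text
clock: 28.67
position: [0.5613, -0.0501, 0.1103]
eef_rot: [0.988, 0.155, 0.001, 0.0]
wrist_force: [2.4, 3.3, 7.8]
gripper_width: -0.003
```

{"name": "carry_out", "arguments": {
  "moves": [0.0001,-0.0003,0,0,0.0001,-0.0003,0,0,0.0001,-0.0003,0,0,0.0001,-0.0003,0,0,0.0001,-0.0003,0,0]
}}

```text
clock: 29.08
position: [0.5618, -0.0516, 0.1103]
eef_rot: [0.988, 0.155, 0.001, 0.0]
wrist_force: [2.3, 3.3, 9.4]
gripper_width: -0.001
```

```bash
cat >> h.py <<'E'
def pad():
    im,d,P=snap('wrist');C=toC(P);c=im.astype(int);k=(abs(C[...,1])<.012)&(C[...,2]>.09)&(C[...,0]>-.06)&(C[...,0]<.03)&(c.max(2)<60)&(np.ptp(c,axis=2)<12)
    print("pad face",np.percentile(C[k][:,0],[2,50,98]).round(4) if k.any() else None)
E
python3 -c "
from h import *
state('w27');pad()"
```

```text
29.08 pos [ 0.5618 -0.0516  0.1103] F [2.35 3.33 9.37] yaw [0.952 0.306 0.002] clampXY [-0.0956 -0.0003  0.1103] w -0.001
red 716 [-0.0878 -0.0757 -0.0647] 0.114
dark 571 [-0.1463 -0.1036 -0.1002] 0.1675
scene red 67 [-0.1121 -0.0759 -0.0618] 0.1226
scene blue 62 [0.0474 0.0532 0.059 ] 0.1116
pad face [-0.0341 -0.0318 -0.0301]
```

{"name": "carry_out", "arguments": {
  "moves": [0.0001,-0.0003,0,0,0.0001,-0.0003,0,0,0.0001,-0.0003,0,0,0.0001,-0.0003,0,0,0.0001,-0.0003,0,0]
}}

```text
clock: 29.65
position: [0.5618, -0.0522, 0.1102]
eef_rot: [0.988, 0.155, 0.001, -0.0]
wrist_force: [1.8, 14.9, 10.7]
gripper_width: 0.001
```

{"name": "carry_out", "arguments": {
  "moves": [0.0001,-0.0003,0,0,0.0001,-0.0003,0,0,0.0001,-0.0003,0,0,0.0001,-0.0003,0,0,0.0001,-0.0003,0,0]
}}

```text
clock: 30.07
position: [0.5618, -0.0527, 0.1101]
eef_rot: [0.988, 0.155, 0.0, -0.001]
wrist_force: [0.6, 25.2, 11.5]
gripper_width: -0.002
```

That is the rear stop: 25 N along the bar. I ease the push off and lift.

{"name": "carry_out", "arguments": {
  "moves": [-0.0003,0.001,0,0,-0.0003,0.001,0.001,0,0,0,0.003,0,0,0,0.004,0,0,0,0.005,0]
}}

```text
clock: 30.48
position: [0.5604, -0.0525, 0.1226]
eef_rot: [0.988, 0.155, -0.001, -0.0]
wrist_force: [-1.1, 2.7, -2.0]
gripper_width: 0.002
```

{"name": "carry_out", "arguments": {
  "moves": [0,0,0.01,0,0,0,0.015,0,0,0,0.02,0,0,0,0.02,0,0,0,0.02,0]
}}

```text
clock: 30.9
position: [0.5608, -0.0529, 0.2093]
eef_rot: [0.988, 0.155, 0.0, 0.0]
wrist_force: [0.1, -0.2, -0.4]
gripper_width: -0.003
```

```bash
python3 -c "
from h import *
state('w28');pad()
im,d,P=snap('scene');a=cv2.resize(im[180:260,250:350],(400,320));im,d,P=snap('wrist');b=cv2.resize(im,(400,300))
cv2.imwrite('pics/end.png',np.hstack([a[:300],b])[...,::-1])"
```

```text
30.9 pos [ 0.5608 -0.0529  0.2093] F [ 0.14 -0.22 -0.36] yaw [0.952 0.306 0.   ] clampXY [-0.0966  0.0011  0.2093] w -0.003
red 2412 [-0.111  -0.0876 -0.0642] 0.1317
dark 607 [-0.1085 -0.1045 -0.1002] 0.2665
scene red 133 [-0.1111 -0.087  -0.0612] 0.2244
scene blue 64 [0.0473 0.0543 0.0603] 0.1124
scene orange 4 [-0.1061 -0.0913 -0.0692] 0.1199
pad face [-0.0503 -0.0322 -0.0301]
```

View pics/end.png

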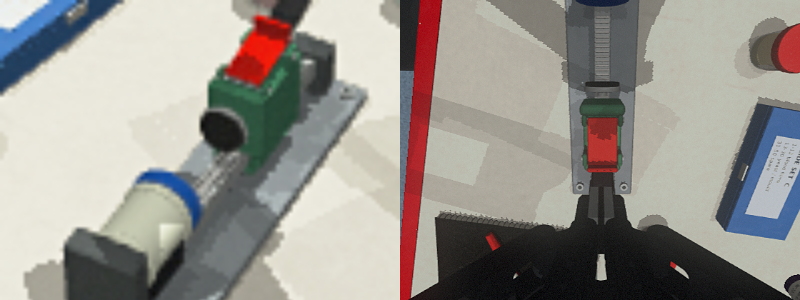

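The head stands at its rear stop with the red lever up. The cap is home with no orange showing, and the robot is clear of everything. I hand in.

```bash
python3 -c "
from bench import arm
print(arm.finish_job())"
```

```text
the job is handed in; nothing more can be done
None
```

I pressed the cap home in six trigger strokes, slid the head back to its rear stop and handed the job in at about 31 s of the 72 s allowed. The hand-in reports no verdict.

- **Pressing:** After the fifth stroke, a look from above still showed a gap of about 2 mm, although the thumb force had already reached about 14 N near the end of its travel. So I made a sixth, gentler stroke. Its force rose about 0.9 N per mm, and I stopped at 14.3 N.
- **Cap:** From above after that stroke, the flange met the rim with no spigot or orange ring showing. In the scene view after the slide, the cap was still in place.
- **Release:** I held the red lever down with about 8 to 12 N and slid the head back until the push along the bar rose to 25 N. I then eased off and lifted clear. The pad's position puts the head at the rear stop to within about 1 mm.
- **At the end:** The red lever had sprung up and the wrist force was near zero. I did not measure the trigger angle then. I kept clear of the jars, timer and beaker, but did not re-measure their positions.

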